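# Draw the counting spatula out of the hooded instrument box

## Task

The counting spatula lies in the grey instrument box with its ends under the two fixed hoods, and it is longer than the opening between them. Grip it through the opening, tilt it so that one end comes up through the opening while the other is still under its hood, and draw it out diagonally without forcing it against the box. Finish while still holding it in the gripper, still and level, right way up, about 10 cm above the box; leave the other things on the table where they are.

Things in the scene. Friction and masses are not known exactly. Their poses are not given: they have to be found in the camera images.
- box: grey instrument box fixed to the table, 278 (x) x 128 (y) x 62 mm; origin at the centre of its underside, x along its length away from the robot, z up. Floor and walls 4 mm, inside 270 x 120 mm. Two rubber ribs across the floor at x -60 and +60 mm (6 mm wide, tops 10 mm above the table) carry the spatula. Hoods over both ends leave an opening in the top: see box_opening
- box_opening (a point): centre of the box's opening, level with the hoods' top, 62 mm above the box's origin; axes as the box's. The opening is 130 mm long (x -65 to +65) and 120 mm wide; beyond it two flat fixed hoods, 4 mm thick (underside 58 mm above the table), cover both ends of the box over the whole width
- spatula: loose rigid counting spatula, 190 mm long, about 60 g, lying along the box on its ribs. Origin mid-length on the flat underside, x from handle end (-95 mm) to blade end (+95 mm, away from the robot), z up. Black handle 16 wide, 14 high, x -95 to +38; ferrule 18 wide, 12 high, x +31 to +41; then a blade 22 wide, 3 thick, flush with the underside. Grip across the handle at x -25 to +5
- spatula_tip (a point): end of the blade: 95 mm from the spatula's origin along its x, axes as the spatula's
- spatula_butt (a point): end of the handle: -95 mm from the spatula's origin along its x, 7 mm above its underside, axes as the spatula's
- carton: bystander: small green and white medicine carton, 90 x 50 x 20 mm, lying left of the box; origin at the centre of its underside
- vial: bystander: brown glass vial with a cap, 26 mm across, 53 mm high, standing left of the box; origin at the centre of its underside
- label_roll: bystander: cream label roll, 67 x 70 x 30 mm, lying right of the box; origin at the centre of its underside
- tape_roll: bystander: black tape roll, 62 x 60 x 19 mm, lying right of the box, nearer the robot; origin at the centre of its underside
- marker: bystander: marker pen, 135 mm long, 17 mm thick, lying right of the box; origin at the centre of its underside

How it is judged:
By the outcome, as a careful person would: the job done as asked, in the order asked, and still so for the second after the job is handed in, while the arm keeps its last pose, push and grip.
It also fails if it takes over 40 s, if anything falls off the work surface, if the arm or the gripper's body presses on something with over 40 N, if the wrist force passes 120 N, or if a joint passes its speed limit or range.

## Robot

A 6-joint arm with a two-finger parallel gripper is mounted at the origin on a cart in front of the work surface, level with it; the furniture and walls round the work are solid. World frame = base frame: x ahead of the robot, y to its left, z up, the work surface at z = 0. Lengths are in m, angles in rad, forces in N, time in s.
With the tool pointing down it reaches from about 0.35 to 0.8 m from the base axis. Payload 7.3 kg.
Tool frame: the origin (TCP) lies between the finger pads; the fingertips stand 25 mm ahead of it and the grasp point (between the pads) lies 6 mm ahead of it (r.tip_extent is the distance from the TCP to the fingertips, in m); z points along the fingers, y is the line along which they close (so a half turn about z gives the same grasp; the last joint's range is limited). The gripper opens to 85 mm and grips with 20 to 120 N. Pads are 22 mm wide; open, the fingers measure 114 mm over their backs; the gripper's body (76 mm by 85 mm) begins 54 mm behind the grasp point. The pads swing forward as they close: fully open they stand 13 mm farther back than shut.
Start: joints at [-1.352, 0.342, 1.524, -0, 1.275, -0.146], TCP at [0.187, -0.49, 0.256] pointing down, gripper open.
Joint ranges: [-2.53, 2.53], [-0.77, 2.02], [0.04, 2.7], [-1, 4.14], [0.28, 2.66], [-3.11, 3.11]. Speed limits (rad/s): [2.57, 2.57, 3.14, 3.14, 3.14, 3.14].

## Interface

Orientations are given as a unit quaternion [x, y, z, w].
In Python, from workcell import r, command_gripper, optics gives the robot as it stands. The module is installed in compiled form; this text tells all that it offers. Calls block until the motion is done:
- r.reach(position, orientation): joint-space move of the TCP to a pose.
- r.move_straight(position, orientation=None, speed=0.15, max_force=None): straight line of the TCP; orientation=None keeps the orientation; speed is the mean speed in m/s. With max_force (N) it stops when the force on the tool has changed by that much, and returns True; else False.
- r.movej(angles): joint-space move.
- command_gripper(opening, force=None): finger opening in m; force is the grip in N (None keeps the last); returns when the fingers have stopped.
- r.hold(seconds).
- r.solve_ik(position, orientation): joint angles nearest the present ones, or None.
- r.read_state(): the state.
- optics.get_image(name): name is "scene" or "top" or "wrist"; returns (picture, depth): 480x640x3 uint8, red, green, blue; 480x640 float32, m along the optical axis (not along the pixel's ray), 0 where there is no reading.
- optics.camera_model(name): a dict with "K" (3x3 intrinsics, pixels), "R" (3x3) and "t" (3): a world point X has camera coordinates R X + t; the wrist camera has in their place "tool_from_camera" (4x4, takes a point from camera to tool coordinates, whose origin is the TCP and whose axes are the flange's). Camera axes: x right, y down, z forward; pixel columns grow to the right and rows downward; lengths in m; the calibration is good to about 2 mm. A picture is of the moment at which its call begins: read the wrist's pose just before it. camera_model takes no time and is no camera call.
A pose or a line that the arm cannot do raises r.PlanningError and nothing moves.
- r.finish_job(): hands the job in; it is judged then, once.
The state is a dict: "time_s": time; "joint_positions": joint angles; "dq": joint speeds; "tau": joint torques, N m; "eef_pos": TCP position; "eef_rot": TCP orientation; "contact_force": force on the tool from outside, world axes, zero at the start; "torque": the same for the moment, N m; "grip_width": finger opening in m; "grip_force": force on a finger pad.
Only numpy, scipy, OpenCV 4.12 (cv2) and the standard library are available. Lean on these libraries where they do the work, as an engineer would, in place of code of your own. Each camera call takes 0.05 s, during which the arm holds its last target. There are 200 camera calls.

## Working session

There is one attempt and no reset: what is moved stays moved. The work goes in short steps, each a Python script; the robot and the scene stay as the last script left them, time stands still between calls to the robot, and variables do not carry over. Pictures are saved under pics/ and viewed, at most 10 in all, crops included, and the job is handed in when it is done.

```bash
mkdir -p pics; python3 - <<'E'
from workcell import r, optics
import cv2, numpy as np
s=r.read_state(); print(s["time_s"],s["eef_pos"],s["eef_rot"],r.tip_extent)
for n in("top","scene"):
    p,d=optics.get_image(n); cv2.imwrite(f"pics/{n}0.png",p[:,:,::-1]); np.savez(f"{n}0.npz",p=p,d=d)
    c=optics.camera_model(n); print(n,np.round(c["K"],1).tolist(),np.round(c["R"],3).tolist(),np.round(c["t"],3).tolist())
print(np.round(optics.camera_model("wrist")["tool_from_camera"],3).tolist())
E
```

```text
0.0 [ 0.18723962 -0.49008376  0.25562899] [ 9.83414409e-01  1.81371170e-01 -2.51524544e-05 -7.72742078e-04] 0.025
top [[490.4, 0.0, 321.2], [0.0, 490.4, 240.9], [0.0, 0.0, 1.0]] [[-0.005, -1.0, -0.002], [-0.984, 0.005, -0.177], [0.177, 0.001, -0.984]] [0.02, 0.516, 1.101]
scene [[542.6, 0.0, 314.1], [0.0, 542.6, 235.6], [0.0, 0.0, 1.0]] [[-0.656, -0.755, 0.009], [-0.386, 0.325, -0.864], [0.649, -0.57, -0.504]] [0.347, 0.257, 0.983]
[[0.001, -0.95, -0.313, 0.082], [1.0, 0.0, 0.001, 0.001], [-0.0, -0.313, 0.95, -0.117], [0.0, 0.0, 0.0, 1.0]]
```

View pics/top0.png

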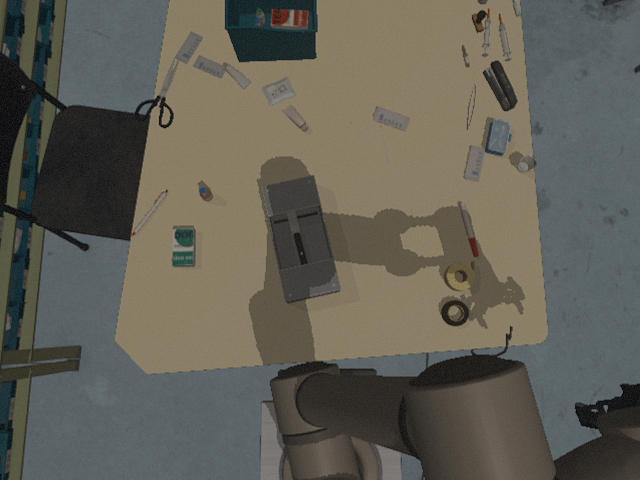

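View pics/scene0.png

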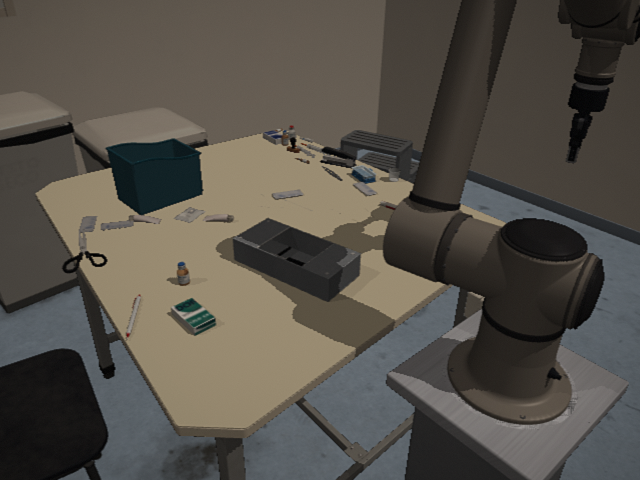

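The top view shows the grey box, with corners near (265,183), (315,176), (340,290) and (288,300). In its opening are the light blade at (292,220) and the black handle from (296,232) to (303,263). The scene view confirms there is nothing near the box. I'll look from two wrist positions above it.

```bash
cat > h.py <<'E'
from workcell import r, command_gripper, optics
import numpy as np, cv2
from scipy.spatial.transform import Rotation as Ro
def ori(yaw,tilt=0):
    """tool x along heading yaw; tilt>0 raises the tool's +x side"""
    return (Ro.from_euler('z',yaw)*Ro.from_euler('y',-tilt)*Ro.from_euler('x',np.pi)).as_quat()
def snap(name):
    s=r.read_state(); p,d=optics.get_image("wrist"); c=optics.camera_model("wrist")
    T=np.eye(4); T[:3,:3]=Ro.from_quat(s["eef_rot"]).as_matrix(); T[:3,3]=s["eef_pos"]
    T=T@c["tool_from_camera"]; cv2.imwrite(f"pics/{name}.png",p[:,:,::-1]); np.savez(name+".npz",p=p,d=d,T=T,K=c["K"])
E
python3 - <<'E'
from h import *
yaw=np.radians(12); u=np.array([np.cos(yaw),np.sin(yaw),0])
c=np.array([.52,.062,.30])
r.reach(c,ori(yaw)); snap("w1")
r.move_straight(c-0.07*u,ori(yaw)); snap("w2")
s=r.read_state(); print(s["time_s"],s["joint_positions"],s["eef_pos"])
E
python3 -c "
import cv2,numpy as np
cv2.imwrite('pics/w12.png',cv2.resize(np.vstack([cv2.imread('pics/w1.png'),cv2.imread('pics/w2.png')]),(400,600)))"
```

```text
3.125 [-6.46029680e-02  1.77439894e-01  1.62520482e+00  1.02989051e-04
  1.33793599e+00  1.29715843e+00] [0.4523987  0.04732165 0.3001731 ]
```

View pics/w1.png

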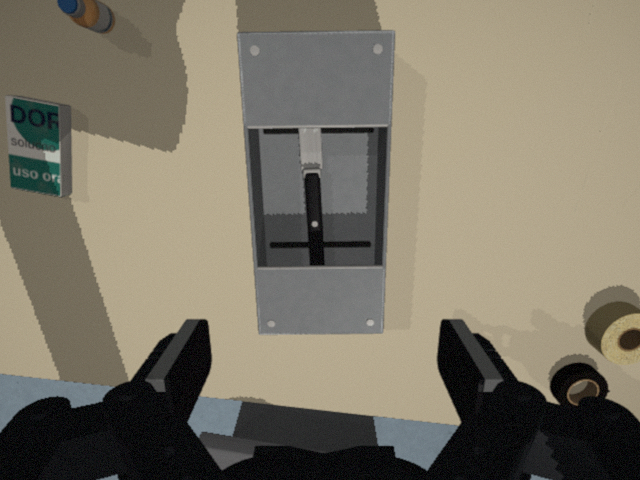

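View pics/w2.png

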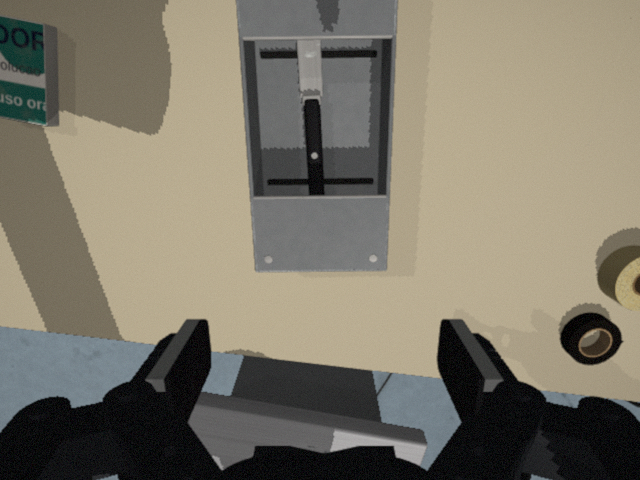

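The first wrist view shows:
- The opening spans rows 126 to 267.
- The hood screws are at (254,50), (378,49), (271,324) and (370,323).
- The handle dot is at (315,224), and the handle meets the ferrule at (312,170).

The second view shows the same features shifted: near screws (268,260) and (373,259), dot (314,156) and ferrule (311,98). Next I'll refine these with masks and triangulate.

```bash
cat > m.py <<'E'
from h import *
W={n:dict(np.load(n+".npz")) for n in("w1","w2")}
def ray(w,uv):
    d=w["T"][:3,:3]@np.linalg.solve(w["K"],[uv[0],uv[1],1.]); return w["T"][:3,3],d
def plane(w,uv,z):
    o,d=ray(w,uv); return o+d*(z-o[2])/d[2]
def tri(a,b):
    A=np.zeros((3,3));B=np.zeros(3);rs=[ray(W["w1"],a),ray(W["w2"],b)]
    for o,d in rs:
        d=d/np.linalg.norm(d);P=np.eye(3)-np.outer(d,d);A+=P;B+=P@o
    return np.linalg.solve(A,B)
def blob(n,uv,h=8,dark=False):
    g=cv2.cvtColor(W[n]["p"],cv2.COLOR_RGB2GRAY).astype(float);x,y=uv
    q=g[y-h:y+h+1,x-h:x+h+1]; q=np.clip(q-(q.max()+np.median(q))/2,0,None)
    yy,xx=np.mgrid[-h:h+1,-h:h+1]; return np.array([x+(q*xx).sum()/q.sum(),y+(q*yy).sum()/q.sum()])
S1={k:blob("w1",v) for k,v in dict(fl=(254,50),fr=(378,49),nl=(271,324),nr=(370,323)).items()}
S2={k:blob("w2",v) for k,v in dict(nl=(268,260),nr=(373,259)).items()}
for k in S2: print("screw tri",k,np.round(tri(S1[k],S2[k]),4))
P={k:plane(W["w1"],v,.062) for k,v in S1.items()}
for k in P: print(k,S1[k].round(1),P[k].round(4))
c=sum(P.values())/4; ax=P["fl"]+P["fr"]-P["nl"]-P["nr"]; yaw=np.arctan2(ax[1],ax[0]); print("box",c.round(4),np.degrees(yaw))
d1,d2=blob("w1",(315,224),5),blob("w2",(314,156),5); print("dot",d1,d2,tri(d1,d2).round(4))
def loc(p): 
    q=Ro.from_euler('z',-yaw).apply(p-c); return (q*1000+[0,0,62]).round(1)
print("dot local",loc(tri(d1,d2)))
# hood edges by gradient along two columns, and the handle's black mask
for n,rows,hr in(("w1",(126,267),(178,258)),("w2",(38,197),(106,176))):
    g=cv2.cvtColor(W[n]["p"],cv2.COLOR_RGB2GRAY)
    pr=g[:,265:375].mean(1)
    e=[r0-6+np.argmax(np.abs(np.diff(pr[r0-6:r0+7]))) for r0 in rows]
    print(n,"edges rows",e,[loc(plane(W[n],(320,q+.5),.062)) for q in e])
    for y in np.linspace(*hr,5).astype(int):
        x=np.where(g[y,285:345]<40)[0]+285
        print("  handle",y,x.min(),x.max(),loc(plane(W[n],(x.min()-.5,y),.024)),loc(plane(W[n],(x.max()+.5,y),.024)))
    cx=(308,318); col=g[:,cx[0]:cx[1]].mean(1); ys=np.arange(hr[0]-70,hr[0]+4); ys=ys[ys>0]
    print("  col",hr[0]-20,col[hr[0]-20:hr[0]+2].astype(int))
E
python3 m.py
```

```text
screw tri nl [0.3916 0.0882 0.0608]
screw tri nr [ 0.4135 -0.0096  0.0607]
fl [254.3  50.4] [0.6366 0.1432 0.062 ]
fr [377.5  49.1] [0.6584 0.0455 0.062 ]
nl [271.1 323.6] [0.3924 0.0881 0.062 ]
nr [370.  322.6] [ 0.4142 -0.0094  0.062 ]
box [0.5254 0.0669 0.062 ] 12.683459982968966
dot [314.35714286 223.66624896] [313.99962491 155.26444111] [0.4936 0.0652 0.0241]
dot local [-31.4   5.3  24.1]
w1 edges rows [np.int64(127), np.int64(266)] [array([64.5, -2.4, 62. ]), array([-63.8,  -0.4,  62. ])]
  handle 178 305 319 [15.5 14.1 24. ] [15.3 -0.8 24. ]
  handle 198 306 320 [-4.6 13.6 24. ] [-4.8 -1.5 24. ]
  handle 218 307 321 [-25.4  13.1  24. ] [-25.6  -2.2  24. ]
  handle 238 309 322 [-46.8  11.6  24. ] [-47.   -2.9  24. ]
  handle 258 310 323 [-69.   11.1  24. ] [-69.2  -3.7  24. ]
  col 158 [148 150 149 146 132 108  95  96  94  82  76 107 133 148 123  47  17  19
  25  26  27  23]
w2 edges rows [np.int64(38), np.int64(195)] [array([64.5, -2.2, 62. ]), array([-63.7,  -0.2,  62. ])]
  handle 106 304 319 [14.  14.4 24. ] [13.8 -0.6 24. ]
  handle 123 305 320 [-1.3 13.9 24. ] [-1.5 -1.3 24. ]
  handle 141 306 321 [-17.9  13.4  24. ] [-18.1  -2.   24. ]
  handle 158 307 322 [-34.   12.8  24. ] [-34.2  -2.8  24. ]
  handle 176 308 323 [-51.5  12.3  24. ] [-51.7  -3.5  24. ]
  col 86 [150 150 143 123 107 100  99  97  97 114 139 149 127  52  17  21  23  22
  24  24  23  22]
```

Checks agree: hood height measures 61–62 mm, handle top 24.1 mm, opening edges ±64 mm. The handle is yawed about 2° from the box. I still need to settle the ferrule ambiguity, so I'll look at an enlarged crop.

```bash
python3 -c "
import cv2,numpy as np
a=cv2.imread('pics/w2.png')[40:200,270:350]; a=cv2.resize(a[0:90],None,fx=6,fy=6,interpolation=cv2.INTER_NEAREST); cv2.imwrite('pics/crop.png',a)"
```

```text
(no output)
```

View pics/crop.png

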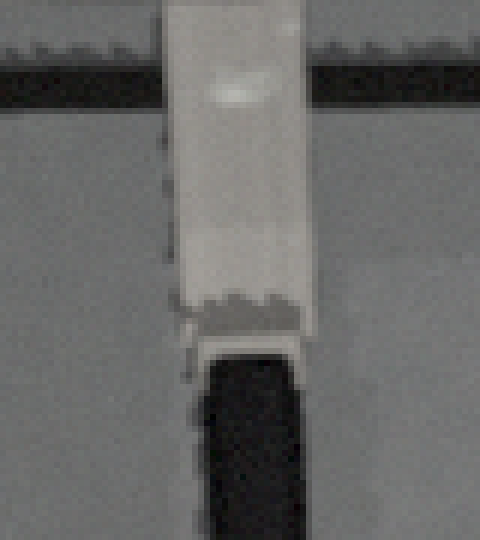

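The crop shows the bright ferrule wrapping the sides of the black handle (y 340–385), so the black top ends at spatula x = +38. That puts the spatula origin at box x ≈ −17, y ≈ +5.5 mm. I'll plan the extraction in the vertical plane, checking clearance and IK before moving.

```bash
cat > plan.py <<'E'
from h import *
c=np.array([.5254,.0669]); by=np.radians(12.68); yaw=by+np.radians(2.1)
rot=lambda a:np.array([[np.cos(a),-np.sin(a)],[np.sin(a),np.cos(a)]])
o0=c+rot(by)@[-.017,.0056]               # spatula origin at start (world xy)
u=np.array([np.cos(yaw),np.sin(yaw)])
G,H=-.006,.0225                          # TCP in the spatula frame (x,z)
def tcp(X,Z,th):                         # X: origin along box (mm), Z underside mm, th deg tip up
    p=np.array([X,Z])/1000+rot(np.radians(th))@[G,H]
    return np.r_[o0+u*(p[0]+.017),p[1]],ori(yaw,np.radians(th))
B=134;E=lambda th,bx,bz:(bx+95*np.cos(np.radians(th)),bz+95*np.sin(np.radians(th)),th)  # by butt's lower corner
b0=(-129,13); th=27
WP=[(-17,10,0),(-17,15,0),(-31,17,3),E(10,-127,14),E(18,-126,13),E(th,-124,13)]
for s in(20,40,60,80,100): WP.append(E(th,b0[0]+5+s*np.cos(np.radians(th)),b0[1]+s*np.sin(np.radians(th))))
X,Z,_=WP[-1]; WP+=[(X-5,Z+60,th),(0,170,th),(0,163,0)]
def rect(x0,x1,z0,z1):
    a=np.array([(x,z) for x in np.arange(x0,x1+.1,1) for z in(z0,z1)]+[(x,z) for z in np.arange(z0,z1+.1,1) for x in(x0,x1)]);return a
MV=dict(spat=np.vstack([rect(-95,38,0,14),rect(31,41,0,12),rect(41,95,0,3)]),fing=rect(-6-15,-6+15,-2.5,70),body=rect(-6-43,-6+43,70.5,150))
OB=dict(hood=[(-139,-65,58,62),(65,139,58,62)],wall=[(-139,-135,0,62),(135,139,0,62)],floor=[(-139,139,0,4)],rib=[(-63,-57,4,10),(57,63,4,10)])
def sd(P,b):
    d=np.c_[np.maximum(b[0]-P[:,0],P[:,0]-b[1]),np.maximum(b[2]-P[:,1],P[:,1]-b[3])]
    return np.hypot(*np.maximum(d,0).T)+np.minimum(d.max(1),0)
def clear(w):
    R=rot(np.radians(w[2])); return {m+"-"+o:round(min(sd(Q@R.T+w[:2],b).min() for b in bs),1) for m,Q in MV.items() for o,bs in OB.items()}
if __name__=="__main__":
    for i,(a,b) in enumerate(zip(WP[:-1],WP[1:])):
        cs=[clear(np.array(a)+(np.array(b)-a)*t) for t in np.linspace(0,1,11)]
        m={k:min(q[k] for q in cs) for k in cs[0]}
        print(i+1,np.round(b,1),{k:v for k,v in m.items() if v<10})
    for w in WP:
        p,q=tcp(*w); j=r.solve_ik(p,q); print(p.round(3),None if j is None else np.round(j,2))
E
python3 plan.py
```

```text
1 [-17  15   0] {'spat-floor': np.float64(6.0), 'spat-rib': np.float64(0.0), 'fing-floor': np.float64(3.5)}
2 [-31  17   3] {'spat-wall': np.float64(8.4), 'spat-floor': np.float64(8.0), 'spat-rib': np.float64(4.9), 'fing-floor': np.float64(8.5), 'fing-rib': np.float64(6.2)}
3 [-33.4  30.5  10. ] {'spat-hood': np.float64(9.7), 'spat-wall': np.float64(5.6), 'spat-floor': np.float64(8.0), 'spat-rib': np.float64(5.3), 'fing-hood': np.float64(4.6), 'fing-floor': np.float64(9.4), 'fing-rib': np.float64(6.2)}
4 [-35.6  42.4  18. ] {'spat-hood': np.float64(6.9), 'spat-wall': np.float64(4.7), 'spat-floor': np.float64(9.0), 'fing-hood': np.float64(0.9)}
5 [-39.4  56.1  27. ] {'spat-hood': np.float64(-0.3), 'spat-wall': np.float64(4.4), 'spat-floor': np.float64(8.9), 'fing-hood': np.float64(-0.6)}
6 [-21.5  65.2  27. ] {'spat-hood': np.float64(-0.3), 'spat-wall': np.float64(4.6), 'spat-floor': np.float64(9.0), 'fing-hood': np.float64(-0.6)}
7 [-3.7 74.3 27. ] {'spat-hood': np.float64(-0.3)}
8 [14.1 83.4 27. ] {'spat-hood': np.float64(-0.3)}
9 [31.9 92.4 27. ] {'spat-hood': np.float64(-0.3)}
10 [ 49.7 101.5  27. ] {'spat-hood': np.float64(5.9)}
11 [ 44.7 161.5  27. ] {}
12 [  0 170  27] {}
13 [  0 163   0] {}
[0.502 0.067 0.032] [-0.02  0.61  1.83 -0.    0.71  1.29]
[0.502 0.067 0.038] [-0.02  0.6   1.82 -0.    0.72  1.29]
[0.487 0.063 0.039] [-0.04  0.56  1.91  0.03  0.63  1.26]
[0.482 0.062 0.052] [-0.06  0.5   2.01  0.12  0.48  1.15]
[0.477 0.061 0.062] [-0.1   0.44  2.12  0.37  0.3   0.87]
[0.471 0.059 0.073] None
[0.488 0.064 0.083] None
[0.505 0.068 0.092] None
[0.523 0.073 0.101] None
[0.54  0.077 0.11 ] [-0.08  0.41  2.04  0.55  0.29  0.73]
[0.557 0.082 0.119] [-0.07  0.41  1.98  0.47  0.33  0.84]
[0.552 0.08  0.179] [-0.07  0.3   1.93  0.32  0.48  0.99]
[0.509 0.069 0.187] [-0.11  0.22  2.03  0.36  0.48  0.92]
[0.518 0.071 0.186] [-0.01  0.41  1.63 -0.    1.1   1.3 ]
```

The wrist limit on joint 5 blocks tip-up tilts. I'll mirror the plan: slide away from the robot, bring the butt up through the opening and keep the thin blade under the far hood.

```bash
python3 - <<'E'
s=open('plan.py').read()
a=s.index("B=134");b=s.index("def rect")
s=s[:a]+'''def T(a,tx,tz): a_=np.radians(a); return (tx-95*np.cos(a_),tz+95*np.sin(a_),-a)  # by the blade tip's lower edge
WP=[(-17,10,0),(-17,15,0),(20,16,0),T(4,127,13),T(10,129,12),T(15,129,11),T(20,128,10.5)]
d=np.array([-np.cos(np.radians(20)),np.sin(np.radians(20))])
for s in(15,30,45): WP.append(T(20,*(np.array([128,10.5])+s*d)))
WP+=[T(24,70,35),T(26,52,46),T(26,35,75),T(26,45,130),(-5,163,0)]
'''+s[b:]
s=s.replace("G,H=-.006","G,H=-.015").replace("-6-","-15-").replace("-6+","-15+")
open('plan.py','w').write(s)
E
python3 plan.py | sed 's/np.float64//g'
```

```text
1 [-17  15   0] {'spat-floor': (6.0), 'spat-rib': (0.0), 'fing-floor': (3.5)}
2 [20 16  0] {'spat-rib': (5.0), 'fing-floor': (8.5)}
3 [32.2 19.6 -4. ] {'spat-wall': (7.8), 'spat-floor': (9.0), 'spat-rib': (6.0), 'fing-floor': (9.5)}
4 [ 35.4  28.5 -10. ] {'spat-hood': (8.6), 'spat-wall': (5.5), 'spat-floor': (8.0), 'spat-rib': (7.5)}
5 [ 37.2  35.6 -15. ] {'spat-hood': (9.0), 'spat-wall': (5.2), 'spat-floor': (7.0)}
6 [ 38.7  43.  -20. ] {'spat-hood': (9.1), 'spat-wall': (5.2), 'spat-floor': (6.5)}
7 [ 24.6  48.1 -20. ] {'spat-hood': (9.1), 'spat-wall': (6.0), 'spat-floor': (6.5)}
8 [ 10.5  53.3 -20. ] {'spat-hood': (9.1)}
9 [ -3.6  58.4 -20. ] {}
10 [-16.8  73.6 -24. ] {}
11 [-33.4  87.6 -26. ] {}
12 [-50.4 116.6 -26. ] {}
13 [-40.4 171.6 -26. ] {}
14 [ -5 163   0] {}
[0.493 0.065 0.032] [-0.02  0.59  1.85 -0.    0.7   1.29]
[0.493 0.065 0.038] [-0.02  0.59  1.85 -0.    0.71  1.29]
[0.529 0.074 0.038] [-0.    0.63  1.74 -0.    0.77  1.31]
[0.542 0.078 0.043] [ 0.01  0.67  1.64 -0.02  0.9   1.34]
[0.548 0.079 0.053] [ 0.03  0.71  1.53 -0.05  1.08  1.36]
[0.552 0.08  0.061] [ 0.04  0.74  1.44 -0.06  1.22  1.38]
[0.555 0.081 0.069] [ 0.05  0.78  1.34 -0.07  1.35  1.39]
[0.542 0.078 0.074] [ 0.04  0.76  1.39 -0.08  1.34  1.38]
[0.528 0.074 0.08 ] [ 0.04  0.73  1.43 -0.08  1.32  1.38]
[0.514 0.07  0.085] [ 0.03  0.7   1.47 -0.08  1.31  1.38]
[0.503 0.068 0.1  ] [ 0.03  0.7   1.44 -0.09  1.41  1.38]
[0.488 0.064 0.114] [ 0.03  0.68  1.46 -0.1   1.45  1.38]
[0.472 0.059 0.143] [ 0.03  0.62  1.49 -0.1   1.48  1.37]
[0.481 0.062 0.198] [ 0.03  0.57  1.4  -0.1   1.61  1.36]
[0.505 0.068 0.186] [-0.02  0.38  1.67 -0.    1.09  1.3 ]
```

Every clearance is at least 5 mm, apart from lifting off the ribs and 3.5 mm between the fingertips and the floor at the grip. IK solves throughout. Now to descend with the fingers nearly closed and a force guard, then grip.

```bash
python3 - <<'E'
from plan import *
p,q=tcp(*WP[0])
command_gripper(.030,40); print(r.tip_extent,r.read_state()["grip_width"])
up=p+[0,0,.12]; r.reach(up,q)
r.move_straight(p+[0,0,.025],q)
hit=r.move_straight(p,q,speed=.03,max_force=8); s=r.read_state(); print(hit,(s["eef_pos"]-p).round(4),s["contact_force"].round(1))
command_gripper(0,40); s=r.read_state(); print(s["time_s"],s["grip_width"],s["grip_force"],s["contact_force"].round(1)); snap("w3")
E
```

```text
0.025 0.029838741422943772
False [ 0.0001 -0.      0.0001] [1.3 0.2 0. ]
6.4 0.015290272931978457 41.0736608505249 [-0.5 -0.2  3. ]
```

View pics/w3.png

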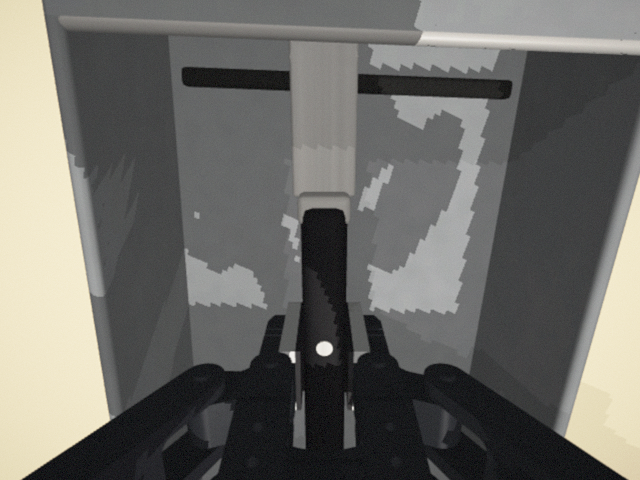

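The picture shows the fingers closed on the handle near (325,350), with a grip width of 15.3 mm. The handle end is at (325,210). I'll confirm the grip offset from that, then lift, slide and tilt with force guards.

```bash
cat > go.py <<'E'
from plan import *
def go(i0,i1,speed=.04,f=10):
    for i in range(i0,i1+1):
        p,q=tcp(*WP[i]); hit=r.move_straight(p,q,speed=speed,max_force=f); s=r.read_state()
        print(i,hit,round(s["time_s"],2),s["contact_force"].round(1),round(s["grip_width"],4),((s["eef_pos"]-p)*1e3).round(1))
        if hit: break
E
python3 - <<'E'
from go import *
w=dict(np.load("w3.npz")); s=r.read_state()
d=w["T"][:3,:3]@np.linalg.solve(w["K"],[325,208,1]); o=w["T"][:3,3]; x=o+d*(.024-o[2])/d[2]
print("handle end ahead of TCP (53 expected):",(Ro.from_quat(s["eef_rot"]).inv().apply(x-s["eef_pos"])*1e3).round(1))
go(1,6); snap("w4")
p,_=optics.get_image("scene"); cv2.imwrite("pics/s4.png",cv2.resize(p[190:320,210:390,::-1],None,fx=4,fy=4))
E
```

```text
handle end ahead of TCP (53 expected): [53.   0.9  8.9]
1 False 6.72 [-0.8 -0.4 -0.7] 0.0148 [ 0.1 -0.   0.2]
2 False 7.8 [ 1.   0.4 -0.8] 0.0143 [-0.3 -0.  -0.1]
3 False 8.32 [ 0.5  0.6 -0.8] 0.015 [-0.4  0.  -0.2]
4 False 8.76 [ 0.3  0.3 -1.2] 0.0147 [-0.5 -0.  -0.4]
5 False 9.13 [ 0.3  0.3 -0.8] 0.0149 [-0.5 -0.  -0.5]
6 False 9.51 [-0.9  1.  -1.4] 0.0151 [-0.5 -0.  -0.6]
```

View pics/s4.png

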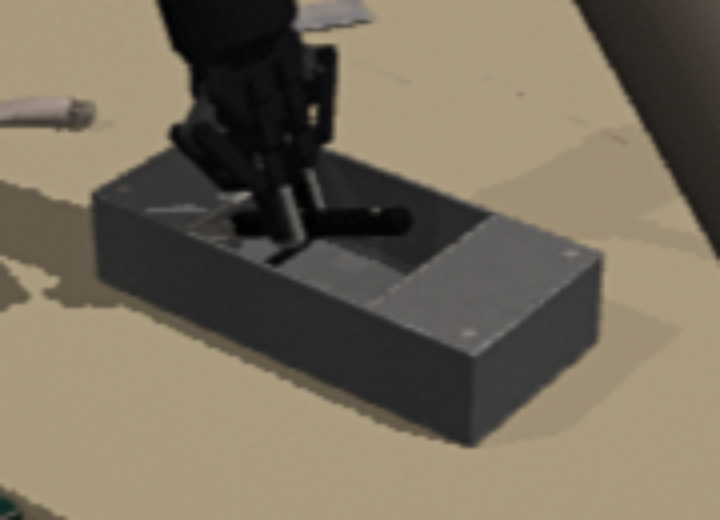

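View pics/w4.png

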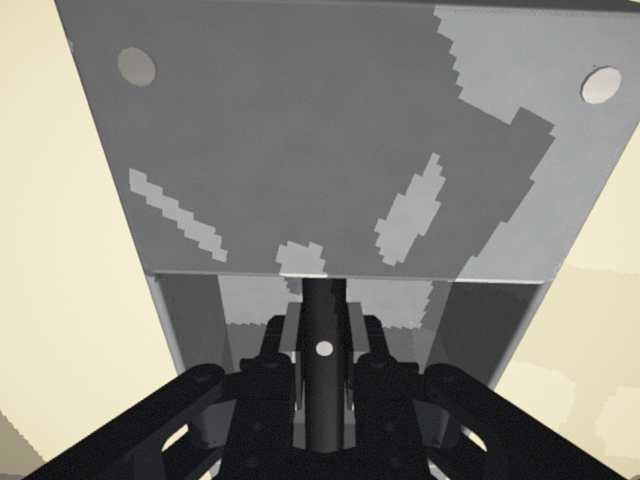

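The scene crop shows the handle's butt at (400,220), risen through the opening while the blade is still under the far hood. The wrist view shows the dot still at (325,348), so it hasn't slipped, and forces are about 1–2 N. I'll draw it out diagonally, then level it.

```bash
python3 - <<'E'
from go import *
go(7,12); go(13,14,.06,15); r.hold(.5); snap("w5")
s=r.read_state(); print(s["time_s"],s["grip_force"],np.abs(s["dq"]).max(),s["eef_pos"])
p,_=optics.get_image("scene"); cv2.imwrite("pics/s5.png",p[:,:,::-1])
E
```

```text
7 False 10.13 [-0.2 -0.1  0.1] 0.0152 [ 0.  -0.1  0.3]
8 False 10.66 [-0.3 -0.  -0. ] 0.0143 [ 0.1 -0.   0.2]
9 False 11.18 [-0.2  0.7 -0.2] 0.015 [ 0.  -0.   0.2]
10 False 11.82 [-0.1  0.2 -0.5] 0.015 [ 0.1  0.  -0.2]
11 False 12.49 [-0.1  0.1 -0.8] 0.0149 [0. 0. 0.]
12 False 13.48 [ 0.6 -0.2 -0.6] 0.0147 [-0.   0.  -0.2]
13 False 14.57 [ 0.5 -0.5 -1.5] 0.0149 [-0.2 -0.  -0.4]
14 False 15.18 [-0.2  0.6 -0.9] 0.0149 [-0.2 -0.1  0.1]
15.725 40.684913992881775 0.003998691888089585 [0.50473235 0.0678985  0.18539833]
```

View pics/w5.png

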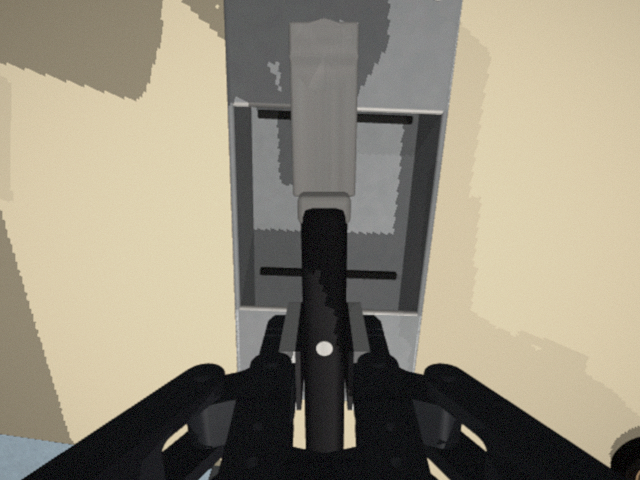

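View pics/s5.png

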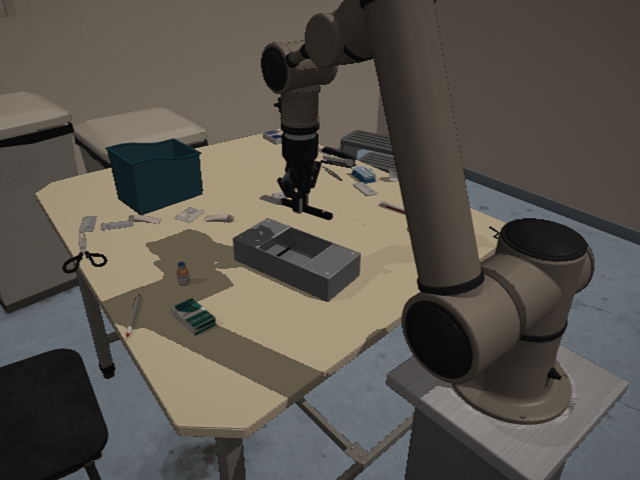

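The wrist view shows the whole spatula clear of the box. The handle end at (325,210) and dot at (325,348) haven't moved in the gripper, so it is level. The scene view shows it held above the box with the other things where they were.

```bash
python3 -c "
from workcell import r
print(r.finish_job())"
```

```text
the job is handed in; nothing more can be done
None
```

I tilted the spatula butt end up, drew it out diagonally from under the far hood with forces of only 1–2 N, and handed the job in at about 16 s with it held still, level and right way up about 10 cm above the box.

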